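# Slide a serving board out over the end of its stand

## Task

At the party table, push the rectangular wooden serving board along its stand until its leading short end sticks out 40 mm beyond the stand's open end (the end without the upstand), square to that end, so that a waiter can get a hand under it; it carries a candle jar, which must ride along standing on it. Only push with the fingers: do not grasp, lift or tip the board, do not touch the jar, and leave the round board and everything else as it stands. Finish with the board at rest and the hand clear.

Things in the scene. Friction and masses are not known exactly. Their poses are not given: they have to be found in the camera images.
- stand: Fixed white stand, top 440 x 300 mm, its upper surface 60 mm above the table. Origin: centre of its underside. x along its length to the open end (world +y, turned up to 10 degrees), z up. The -x end has a brass upstand, 12 mm thick, 22 mm above the top; the open end and long sides have none.
- stand_edge (a point): Middle of the upper edge of the stand's open end, on the top surface, 220 mm from the stand's origin along its x; same axes as the stand. The board is to stick out over this edge, along +x.
- board: The rectangular wooden serving board to push: 180 x 100 x 10 mm, about 0.2 kg, loose, lying on the stand's top in one of two lanes, about 75 mm either side of its centre line. Origin: centre of its underside. x along its length, towards the open end (at first up to 10 degrees off square), z up. Slides with ordinary friction, stops when not pushed.
- board_front (a point): Middle of the underside edge of the board's leading short end, 90 mm from its origin along its x: how far this lies beyond the stand's edge is the overhang.
- board_rear (a point): Middle of the underside edge of the board's rear short end, 90 mm behind its origin; 10 mm high vertical face with at least 40 mm of free stand top behind it.
- jar: Amber glass candle jar with brass rim, 54 mm across, 50 mm high, 0.14 kg, standing loose on the rectangular board, its centre 0 to 30 mm ahead of the board's centre. Origin: centre of its underside. Rides along; not to be touched.
- round_board: Round wooden board, 100 mm across, 10 mm thick, lying on the stand in the other lane. Origin: centre of its underside. To be left alone.
- jar2: A second candle jar, same size, standing on the round board. Origin: centre of its underside. To be left alone.
- tumbler: White ceramic cup, 70 mm across, 95 mm high, on the table. Origin: centre of its underside. Bystander.
- gift: Small gift box 100 x 80 x 60 mm on the table. Origin: centre of its underside. Bystander.
- server: Cake spatula, 280 mm long, lying flat on the table beside the stand. Origin: under its middle. Bystander.
- vase: White vase 72 mm across, about 190 mm high with its flowers, on the table. Origin: centre of its underside. Bystander.
Things that resemble listed ones, but are neither listed nor needed, are in the scene too. Leave any pink or yellow look-alike of the board alone.

How it is judged:
By the outcome, as a careful person would: the job done as asked, in the order asked, and still so for the second after the job is handed in, with the robot touching nothing.
It also fails if it takes over 51 s, if anything falls off the work surface, if the arm or the gripper's body presses on something with over 40 N, if the wrist force passes 120 N, or if a joint passes its speed limit or range.

## Robot

A 6-joint arm with a two-finger parallel gripper is mounted at the origin on the work surface. World frame = base frame: x ahead of the robot, y to its left, z up, the work surface at z = 0. Lengths are in m, angles in rad, forces in N, time in s.
With the tool pointing down it reaches from about 0.3 to 0.85 m from the base axis. Payload 5.4 kg.
Tool frame: the origin (TCP) lies between the finger pads; the fingertips stand 22 mm ahead of it and the grasp point (between the pads) lies 3 mm ahead of it; z points along the fingers, y is the line along which they close (so a half turn about z gives the same grasp; the last joint's range is limited). The gripper opens to 85 mm and grips with 20 to 120 N. Pads are 22 mm wide; open, the fingers measure 114 mm over their backs; the gripper's body (76 mm by 85 mm) begins 54 mm behind the grasp point. The pads swing forward as they close: fully open they stand 13 mm farther back than shut.
Start: joints at [1.095, 0.158, 1.597, -0, 1.386, -0.21], TCP at [0.151, 0.555, 0.227] pointing down, gripper open.
Joint ranges: [-2.91, 2.91], [-0.94, 2.29], [0.18, 2.7], [-1.29, 4.43], [0.17, 2.64], [-3, 3]. Speed limits (rad/s): [2.57, 2.57, 3.14, 3.14, 3.14, 3.14].

## Interface

Orientations are given as a 3x3 rotation matrix whose columns are the frame's x, y, z axes.
In Python, from workcell import state, snapshot, job_done, look_for, outline_of gives the robot as it stands.
- The arm moves only by the shell command python3 -m crank FILE [FORCE], which reads ROWS from the file FILE. ROWS is a JSON list of rows, 1 to 5 of them, each of 7 numbers: a rotation vector rx, ry, rz in rad, then dx, dy, dz in m, then the finger opening in m; each row is the pose to reach, as a shift and turn from the pose commanded when the command began, along the tool's axes at that moment; what a row does not reach only later rows make up. A row lasts 1/8 s, in which the tool goes at most 0.0625 m and 0.188 rad, less where a joint would pass 70% of its speed; a pose out of reach is approached as far as the arm can. The fingers move at their own pace and stop on an object; FORCE is the grip in N (left out, the last holds). Time passes only in rows, so rows that do not move let the fingers close. It prints the time, the measured TCP pose, the force, the opening and the grip force at its end. Input that does not fit is refused with a message, and nothing moves.
- state(): the state, without advancing time (a new reading comes with each control period).
- snapshot(name): name is "scene" or "side" or "wrist"; returns a dict with "img" (384x512x3 uint8, red, green, blue), "depth" (384x512 float32, m along the optical axis (not along the pixel's ray), 0 where there is no reading), "intrinsics" (3x3 intrinsics, pixels), "extrinsics" (4x4, takes a point from camera to world coordinates). Camera axes: x right, y down, z forward; pixel columns grow to the right and rows downward; lengths in m; the calibration is good to about 2 mm. A picture is of the moment at which its call begins.
- job_done(): hands the job in; it is judged then, once.
Trained networks look in a picture, given as the dict that the camera call returned (one of the last four; its "shot" number tells which), for a name from the list of things; names that differ only in an ending like _2 or _b are one class to them, and where a whole thing is asked for, a point or a joint stands for the part that bears it (a point fixed in the world has none). Each returns a list of dicts, best first, with "p" (0 to 1); they miss things now and then, are a little off and sometimes report something else, mostly with a low value. They report only what shows in the picture. A call takes as long as a camera call. They do not tell look-alikes from the thing itself.
- look_for(picture, label): "centre" ([row, column] in pixels, amid what is visible of it).
- outline_of(picture, label): "region" (384x512 bool, what is visible of it) and "centre" ([row, column] in pixels, amid what is visible of it).
The state is a dict: "time": time; "qpos": joint angles; "qd": joint speeds; "tau": joint torques, N m; "position": TCP position; "ee_rot": TCP orientation; "ft_force": force on the tool from outside, world axes, zero at the start; "moment": the same for the moment, N m; "width": finger opening in m; "grip_force": force on a finger pad.
Only numpy, scipy, OpenCV 4.12 (cv2) and the standard library are available. Lean on these libraries where they do the work, as an engineer would, in place of code of your own. Each camera call takes 0.05 s, during which the arm holds its last target. There are 200 camera calls.

## Working session

There is one attempt and no reset: what is moved stays moved. The work goes in short steps, Python scripts to look and compute and a shell command to move; the robot and the scene stay as the last step left them, time stands still between calls to the robot, and variables do not carry over. Pictures are saved under pics/ and viewed, at most 10 in all, crops included, and the job is handed in when it is done.

```bash
mkdir -p pics; cat > h.py <<'E'
import numpy as np, cv2
from workcell import *
def pts(s,mask=None):
    d=s["depth"];K=s["intrinsics"];T=np.array(s["extrinsics"])
    m=d>0
    if mask is not None:m&=mask
    r,c=np.nonzero(m);z=d[r,c]
    P=np.c_[(c-K[0][2])*z/K[0][0],(r-K[1][2])*z/K[1][1],z]
    return P@T[:3,:3].T+T[:3,3]
def save(s,n): cv2.imwrite("pics/"+n+".png",s["img"][:,:,::-1])
E
python3 - <<'E'
from h import *
for n in("scene","side","wrist"):
    s=snapshot(n);save(s,n+"0");print(n,np.round(s["extrinsics"],3).tolist())
    for l in("stand","board","jar","round_board"):
        for o in outline_of(s,l)[:3]:
            p=pts(s,o["region"]);print(l,round(o["p"],2),np.round(o["centre"]),o["region"].sum(),np.round(np.median(p,0),3) if len(p) else 0)
a=[cv2.imread(f"pics/{n}0.png") for n in("scene","side","wrist")]
cv2.imwrite("pics/all.png",cv2.resize(np.vstack([np.hstack(a[:2]),np.hstack([a[2],a[2]*0])]),(800,600)))
print(state())
E
```

```text
scene [[-0.716, 0.435, -0.546, 1.095], [0.698, 0.443, -0.563, 0.625], [-0.003, -0.784, -0.621, 0.794], [0.0, 0.0, 0.0, 1.0]]
stand 0.57 [237. 260.] 10512 [0.577 0.144 0.06 ]
board 0.92 [154. 257.] 743 [ 0.272 -0.232  0.009]
board 0.71 [217. 372.] 1377 [0.255 0.252 0.01 ]
board 0.56 [235. 221.] 1513 [0.654 0.049 0.07 ]
jar 0.9 [224. 232.] 465 [0.639 0.053 0.116]
jar 0.58 [200. 270.] 394 [0.504 0.064 0.112]
round_board 0.62 [214. 262.] 439 [0.516 0.064 0.07 ]
side [[0.959, -0.203, 0.196, 0.184], [-0.283, -0.69, 0.667, -1.014], [-0.001, -0.695, -0.719, 1.15], [0.0, 0.0, 0.0, 1.0]]
stand 0.87 [197. 267.] 5809 [ 0.551 -0.007  0.059]
board 0.82 [186. 296.] 761 [ 0.636 -0.01   0.069]
board 0.73 [276. 207.] 1619 [ 0.262 -0.252  0.009]
board 0.7 [177. 175.] 943 [0.238 0.233 0.008]
jar 0.8 [178. 249.] 244 [0.489 0.036 0.113]
jar 0.55 [172. 287.] 265 [0.624 0.025 0.113]
round_board 0.84 [183. 253.] 331 [0.493 0.026 0.069]
wrist [[0.263, 0.932, 0.25, 0.088], [0.965, -0.254, -0.068, 0.573], [0.0, 0.26, -0.966, 0.374], [0.0, 0.0, 0.0, 1.0]]
{'time': 0.75, 'qpos': array([ 1.09487187e+00,  1.58396335e-01,  1.59700141e+00,  5.59079105e-06,
        1.38618217e+00, -2.10081329e-01]), 'qd': array([-0.00155133, -0.00012211, -0.00121957,  0.00045046, -0.00043172,
       -0.00021867]), 'tau': array([ 8.18149001e-04, -3.95945907e+01, -3.31668055e+01, -2.26811435e-04,
        4.64479781e-04, -1.04816149e-05]), 'position': array([0.15106885, 0.55478873, 0.2270005 ]), 'ee_rot': array([[-9.64871066e-01,  2.62723859e-01,  9.51359197e-07],
       [ 2.62723859e-01,  9.64871066e-01,  1.38410529e-05],
       [ 2.71843587e-06,  1.36047762e-05, -1.00000000e+00]]), 'ft_force': array([-0.66400425, -0.22260523, -0.2218088 ]), 'moment': array([-0.03236391,  0.02293438, -0.0759525 ]), 'grip_force': 0.0, 'width': 0.08541919405369833}
```

View pics/all.png

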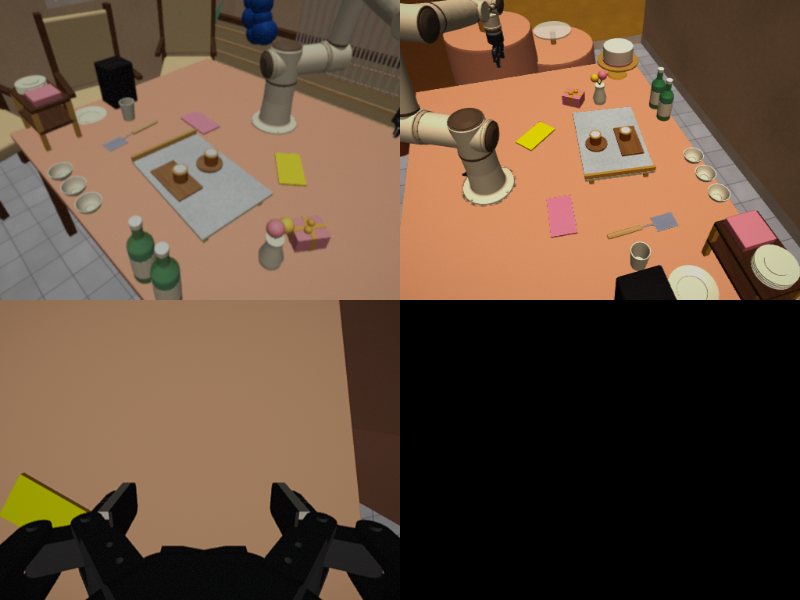

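The scene view (composite, top left) shows the target board with its jar at about (177,180), on the far side of the stand. The round board is nearer the robot, and the brass upstand is at the -y end. Next I'll fit the geometry.

```bash
cat >> h.py <<'E'
def rect(P):
    # robust min-area rectangle of xy points through morphological cleaning on a 1 mm grid
    g=np.zeros((1000,1000),np.uint8);ij=np.round((P[:,:2]-[0.1,-0.5])*1000).astype(int)
    ok=((ij>=0)&(ij<1000)).all(1);g[ij[ok,0],ij[ok,1]]=255
    g=cv2.morphologyEx(g,cv2.MORPH_CLOSE,np.ones((9,9)));g=cv2.morphologyEx(g,cv2.MORPH_OPEN,np.ones((9,9)))
    cs=cv2.findContours(g,0,2)[0];c=max(cs,key=cv2.contourArea)
    b=cv2.boxPoints(cv2.minAreaRect(c))[:,::-1]/1000+[0.1,-0.5]   # contour is (col=y,row=x)
    return b
def find(s,label,zl,zh,xy=(.6,.05),tol=.12):
    for o in outline_of(s,label):
        p=pts(s,o["region"])
        if len(p)>50 and np.hypot(*(np.median(p[:,:2],0)-xy))<tol and (label!="board" or np.median(p[:,2])>.05):
            return p[(p[:,2]>zl)&(p[:,2]<zh)],o
    return None,None
E
python3 - <<'E'
from h import *
for n in("scene","side"):
    s=snapshot(n);p=pts(s)
    q=p[(abs(p[:,2]-.06)<.006)&(p[:,0]>.35)&(p[:,0]<.85)&(p[:,1]>-.25)&(p[:,1]<.4)]
    b=rect(q);print(n,"stand",b.round(4).tolist(),np.linalg.norm(np.diff(b,axis=0),axis=1).round(3))
    q,o=find(s,"board",.065,.076,(.645,.02));b=rect(q);print("board",np.median(q[:,2]),b.round(4).tolist(),np.linalg.norm(np.diff(b,axis=0),axis=1).round(3))
    for l,h in(("jar",.105),("round_board",.065)):
        for o in outline_of(s,l)[:3]:
            P=pts(s,o["region"]);P=P[P[:,2]>h];
            if len(P)>30:print(l,round(o["p"],2),P.min(0).round(3),P.max(0).round(3))
    x0,y0,x1,y1=(150,150,370,320) if n=="scene" else (200,120,340,240)
    cv2.imwrite(f"pics/{n}c.png",cv2.resize(s["img"][y0:y1,x0:x1,::-1],None,fx=3,fy=3,interpolation=2))
    globals()[n]=s
E
```

```text
scene stand [[0.693, -0.1657], [0.3947, -0.1304], [0.4456, 0.2994], [0.7439, 0.2641]] [0.3   0.433 0.3  ]
board 0.06985100508053865 [[0.6817, -0.0696], [0.5822, -0.0596], [0.6005, 0.1229], [0.7, 0.1129]] [0.1   0.183 0.1  ]
jar 0.98 [0.604 0.014 0.105] [0.657 0.069 0.123]
jar 0.7 [0.468 0.031 0.105] [0.52  0.081 0.124]
round_board 0.87 [0.449 0.002 0.065] [0.545 0.099 0.076]
side stand [[0.6931, -0.1474], [0.3959, -0.113], [0.4433, 0.2967], [0.7404, 0.2624]] [0.299 0.413 0.299]
board 0.0691468412558145 [[0.6788, -0.0728], [0.5816, -0.0635], [0.599, 0.117], [0.6961, 0.1076]] [0.098 0.181 0.098]
jar 0.72 [0.466 0.023 0.105] [0.515 0.079 0.125]
jar 0.57 [0.603 0.008 0.106] [0.656 0.069 0.125]
round_board 0.84 [ 0.448 -0.008  0.065] [0.544 0.082 0.076]
```

View pics/scenec.png

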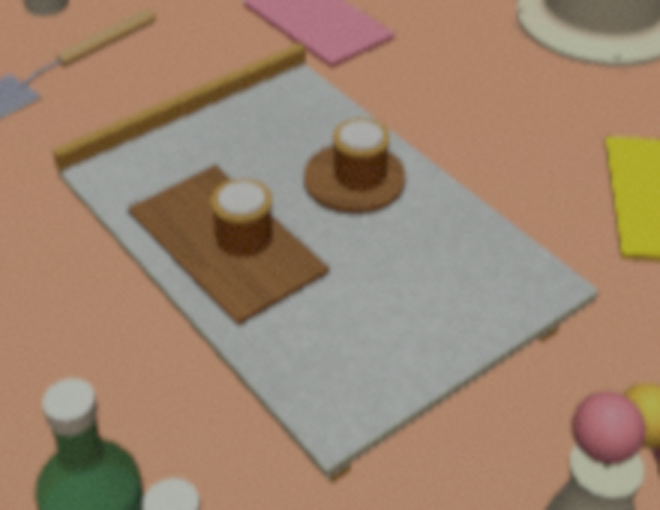

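The measurements show the board about 1° off the stand axis, with 198 mm to push. I'll check where the vase and gift are relative to my transit path.

```bash
python3 - <<'E'
from h import *
s=snapshot("scene")
for l in("vase","gift","tumbler"):
    for o in outline_of(s,l)[:2]:
        P=pts(s,o["region"]);print(l,round(o["p"],2),np.percentile(P,[5,50,97],axis=0).round(3).tolist())
E
echo '[[0,0,0,0,0,-0.05,0.05],[0,0,0.18,-0.04,-0.03,-0.08,0.05],[0,0,0.36,-0.085,-0.065,-0.08,0.05],[0,0,0.54,-0.13,-0.1,-0.08,0.05],[0,0,0.72,-0.17,-0.135,-0.08,0.05]]' > mv.in && python3 -m crank mv.in 30
```

```text
vase 0.93 [[0.599, 0.402, 0.018], [0.642, 0.431, 0.109], [0.659, 0.452, 0.187]]
vase 0.5 [[0.467, 0.009, 0.066], [0.517, 0.063, 0.07], [0.543, 0.096, 0.073]]
gift 0.64 [[0.45, 0.425, 0.01], [0.502, 0.465, 0.06], [0.546, 0.509, 0.076]]
tumbler 0.8 [[0.459, -0.545, 0.008], [0.493, -0.498, 0.066], [0.517, -0.483, 0.094]]
time: 1.98
position: [0.2806, 0.3784, 0.3072]
ee_rot: [[-0.547, 0.837, 0.001], [0.837, 0.547, 0.0], [-0.0, 0.001, -1.0]]
ft_force: [0.7, -0.0, -0.9]
width: 0.05
grip_force: 0.0
```

```bash
echo '[[0,0,0.175,-0.06,0.002,0,0.05],[0,0,0.35,-0.12,0.005,0,0.05],[0,0,0.525,-0.18,0.007,0,0.05],[0,0,0.70,-0.24,0.01,0,0.05],[0,0,0.70,-0.30,0.012,0,0.05]]' > mv.in && python3 -m crank mv.in 
python3 - <<'E'
from h import *
st=state();ex=np.array([.1158,.9933,0]);a=-np.deg2rad(6.65)
d=np.array([.6264,-.106,.12])-st["position"];R=st["ee_rot"];print(R.T@d,R.round(4).tolist(),np.arctan2(R[1,1],R[0,1])-a,st["qpos"].round(2))
E
```

```text
time: 2.6
position: [0.4562, 0.1346, 0.3073]
ee_rot: [[0.116, 0.993, 0.001], [0.993, -0.116, 0.0], [0.0, 0.001, -1.0]]
ft_force: [0.4, 0.3, 0.7]
width: 0.0501
grip_force: 0.0
[-0.21924327  0.19682769  0.18740776] [[0.1164, 0.9932, 0.001], [0.9932, -0.1164, 0.0003], [0.0004, 0.001, -1.0]] -0.0005869177136617332 [ 0.03 -0.15  1.75  0.    1.54  0.15]
```

```bash
echo '[[0,0,0,-0.043,0.04,0,0.05],[0,0,0,-0.087,0.08,0,0.05],[0,0,0,-0.131,0.118,0,0.05],[0,0,0,-0.175,0.157,0.02,0.05],[0,0,0,-0.219,0.197,0.04,0.05]]' > mv.in && python3 -m crank mv.in 
echo '[[0,0,0,0,0,0.05,0.05],[0,0,0,0,0,0.1,0.05],[0,0,0,0,0,0.12,0.05],[0,0,0,0,0,0.12,0.05]]' > mv.in && python3 -m crank mv.in 
python3 - <<'E'
from h import *
st=state();print(st["position"],st["width"])
for n in("scene","side"):
    s=snapshot(n);p=pts(s);R=st["ee_rot"];q=(p-st["position"])@R
    m=(abs(q[:,0])<.03)&(abs(q[:,1])<.06)&(q[:,2]>-.03)&(q[:,2]<.045)&(p[:,2]>.09)
    q=q[m]
    print(n,len(q),"max z",np.sort(q[:,2])[-8:].round(4))
    t=q[q[:,2]>q[:,2].max()-.012];print(np.percentile(t,[0,5,50,95,100],axis=0).round(4).tolist())
    u,v=(150,130) if n=="scene" else (250,90)
    cv2.imwrite(f"pics/{n}d.png",cv2.resize(s["img"][v:v+130,u:u+130,::-1],(390,390),interpolation=2))
cv2.imwrite("pics/d.png",np.hstack([cv2.imread("pics/scened.png"),cv2.imread("pics/sided.png")]))
E
```

```text
time: 3.22
position: [0.6269, -0.1054, 0.2669]
ee_rot: [[0.115, 0.993, 0.001], [0.993, -0.115, -0.0], [-0.0, 0.001, -1.0]]
ft_force: [1.1, -0.2, 0.3]
width: 0.0502
grip_force: 0.0
time: 3.72
position: [0.6251, -0.1032, 0.1463]
ee_rot: [[0.115, 0.993, -0.002], [0.993, -0.115, 0.001], [0.001, -0.002, -1.0]]
ft_force: [0.3, -0.2, 0.4]
width: 0.0497
grip_force: 0.0
[ 0.62511042 -0.10324835  0.14625406] 0.049677053133082155
scene 84 max z [-0.0121 -0.012  -0.0107 -0.0104 -0.0097 -0.0093 -0.0079 -0.0075]
[[-0.0115, -0.0367, -0.0194], [-0.0057, -0.0347, -0.0192], [0.0082, -0.0235, -0.0153], [0.0127, 0.0374, -0.009], [0.0136, 0.0385, -0.0075]]
side 49 max z [-0.014  -0.0135 -0.0124 -0.012  -0.0118 -0.0118 -0.0116 -0.01  ]
[[-0.0142, -0.0361, -0.0217], [-0.0133, -0.0351, -0.0214], [-0.0101, 0.0014, -0.0169], [0.0051, 0.0331, -0.0116], [0.0071, 0.0375, -0.01]]
```

View pics/d.png

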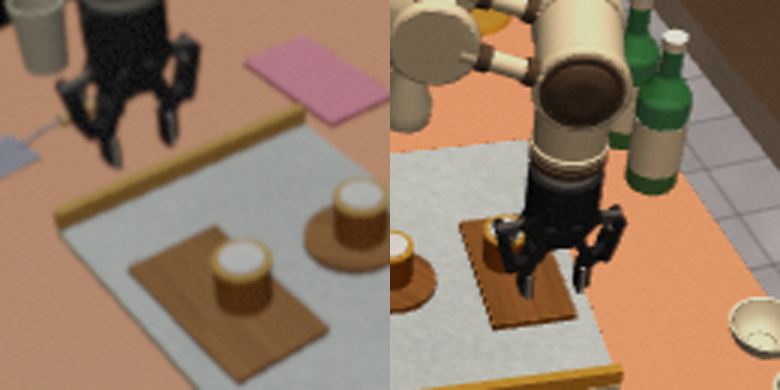

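The tips are visible: scene pixels near (row 178, col 207) and (185, 188), side pixels near (189, 296) and (187, 313). I'll work out the tip offset from those.

```bash
python3 - <<'E'
from h import *
from scipy.optimize import least_squares
st=state();R=st["ee_rot"];t=st["position"];C={n:snapshot(n) for n in("scene","side")}
def proj(s,p):
    T=np.linalg.inv(s["extrinsics"]);c=T[:3,:3]@p+T[:3,3];u=np.array(s["intrinsics"])@c;return u[:2]/u[2]
# a tip (lowest visible point) seen in both; pairs: +y tip is far from robot
for a in ([(188.3,185),(313.3,187)],[(207.3,178.3),(295.7,189)]):
    f=lambda q:np.r_[proj(C["scene"],t+R@q)-a[0],proj(C["side"],t+R@q)-a[1]]
    r=least_squares(f,[0,0,.015]);print(r.x.round(4),r.fun.round(1))
E
```

```text
[-0.0029  0.0273 -0.0012] [-1.1  0.2 -1.3 -0.3]
[ 0.0005 -0.031   0.0005] [-1.4  0.3 -1.6 -0.4]
```

```bash
echo '[[0,0,0,0,0,0.02,0.05],[0,0,0,0,0,0.04,0.05],[0,0,0,0,0,0.06,0.05],[0,0,0,0,0,0.06,0.05],[0,0,0,0,0,0.06,0.05]]' > mv.in && python3 -m crank mv.in 
python3 - <<'E'
from h import *
st=state();print(st["position"],st["width"])
o=[]
for n,(u,v) in(("scene",(160,160)),("side",(260,150))):
    s=snapshot(n);o.append(cv2.resize(s["img"][v:v+70,u:u+80,::-1],(400,350),interpolation=2))
cv2.imwrite("pics/e.png",np.hstack(o))
E
```

```text
time: 4.55
position: [0.6259, -0.1037, 0.0872]
ee_rot: [[0.115, 0.993, 0.0], [0.993, -0.115, -0.0], [-0.0, 0.0, -1.0]]
ft_force: [-0.0, -0.2, -0.1]
width: 0.0496
grip_force: 0.0
[ 0.62593667 -0.10368336  0.08716803] 0.049626553722359724
```

View pics/e.png

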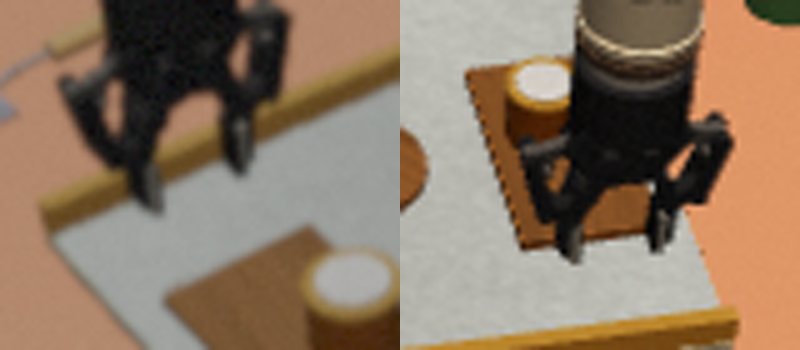

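```bash
python3 - <<'E'
from h import *
from scipy.optimize import least_squares
st=state();R=st["ee_rot"];t=st["position"];C={n:snapshot(n) for n in("scene","side")}
def proj(s,p):
    T=np.linalg.inv(s["extrinsics"]);c=T[:3,:3]@p+T[:3,3];u=np.array(s["intrinsics"])@c;return u[:2]/u[2]
for a in ([(191.6,202.4),(311.4,200)],[(207.6,195),(295,202.4)]):
    f=lambda q:np.r_[proj(C["scene"],t+R@q)-a[0],proj(C["side"],t+R@q)-a[1]]
    r=least_squares(f,[0,0,.015]);print(r.x.round(4),(t+R@r.x).round(4),r.fun.round(1))
E
```

```text
[-0.0013  0.0273 -0.0002] [ 0.6535 -0.1083  0.0884] [-1.4  0.3 -1.6 -0.3]
[-0.0022 -0.0278  0.0004] [ 0.5986 -0.1029  0.0877] [-1.1  0.3 -1.2 -0.3]
```

```bash
for i in 1; do echo '[[0,0,0,0,0,0.002,0.05],[0,0,0,0,0,0.004,0.05],[0,0,0,0,0,0.004,0.05]]' > mv.in && python3 -m crank mv.in; done | grep -E 'pos|ft'
echo '[[0,0,0,0,0,0.001,0.05],[0,0,0,0,0,0.002,0.05],[0,0,0,0,0,0.002,0.05]]' > mv.in && python3 -m crank mv.in | grep -E 'pos|ft'
```

```text
position: [0.6255, -0.1035, 0.0828]
ft_force: [-0.3, 0.5, -0.4]
position: [0.6256, -0.1036, 0.0809]
ft_force: [0.3, 0.4, -0.1]
```

```bash
echo '[[0,0,0,0,0,0.001,0.05],[0,0,0,0,0,0.002,0.05],[0,0,0,0,0,0.002,0.05]]' > mv.in && python3 -m crank mv.in | grep -E 'pos|ft'
python3 - <<'E'
from h import *
st=state();print(st["position"],st["width"])
o=[]
for n,(u,v) in(("scene",(160,160)),("side",(260,160))):
    s=snapshot(n);o.append(cv2.resize(s["img"][v:v+70,u:u+80,::-1],(400,350),interpolation=2))
cv2.imwrite("pics/f.png",np.hstack(o))
E
```

```text
position: [0.6256, -0.1035, 0.0789]
ft_force: [0.3, 1.1, 0.3]
[ 0.62564152 -0.1035452   0.07893246] 0.049968224302622107
```

View pics/f.png

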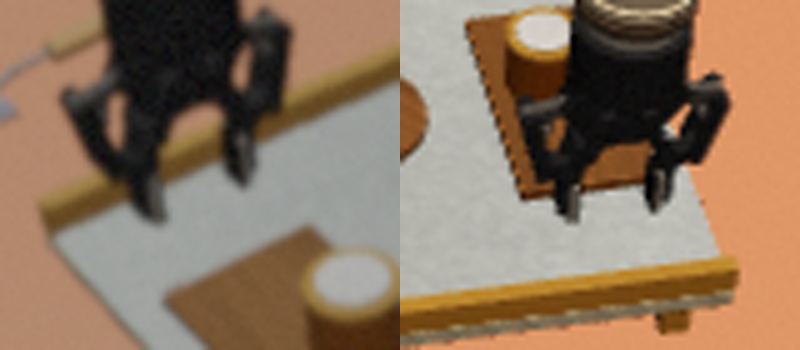

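```bash
for k in 1; do echo '[[0,0,0,0,0,0.001,0.05],[0,0,0,0,0,0.002,0.05],[0,0,0,0,0,0.002,0.05]]' > mv.in && python3 -m crank mv.in | grep -E 'pos|ft'; done
echo '[[0,0,0,0,0,0.001,0.05],[0,0,0,0,0,0.002,0.05],[0,0,0,0,0,0.002,0.05]]' > mv.in && python3 -m crank mv.in | grep -E 'pos|ft'
echo '[[0,0,0,0,0,0.001,0.05],[0,0,0,0,0,0.002,0.05],[0,0,0,0,0,0.002,0.05]]' > mv.in && python3 -m crank mv.in | grep -E 'pos|ft'
```

```text
position: [0.6256, -0.1035, 0.0769]
ft_force: [0.4, 0.7, -0.1]
position: [0.6256, -0.1035, 0.075]
ft_force: [0.7, 0.5, 0.1]
position: [0.6256, -0.1036, 0.0729]
ft_force: [-0.8, 0.0, -0.2]
```

```bash
echo '[[0,0,0,0,0,0.001,0.05],[0,0,0,0,0,0.002,0.05],[0,0,0,0,0,0.002,0.05]]' > mv.in && python3 -m crank mv.in | grep -E 'pos|ft'
echo '[[0,0,0,0,0,0.001,0.05],[0,0,0,0,0,0.002,0.05],[0,0,0,0,0,0.002,0.05]]' > mv.in && python3 -m crank mv.in | grep -E 'pos|ft'
python3 - <<'E'
from h import *
st=state()
o=[]
s=snapshot("wrist");save(s,"w1")
P=pts(s);q=(P-st["position"])@st["ee_rot"]
m=(abs(q[:,0])<.02)&(abs(q[:,1])<.045)&(q[:,2]>-.06);print(np.histogram(q[m,2],np.arange(-.06,.03,.005)))
for n,(u,v) in(("scene",(180,180)),("side",(280,180))):
    s=snapshot(n);o.append(cv2.resize(s["img"][v:v+40,u:u+40,::-1],(400,400),interpolation=2))
cv2.imwrite("pics/g.png",np.hstack(o))
E
```

```text
position: [0.6256, -0.1036, 0.0709]
ft_force: [0.9, -0.5, 0.0]
position: [0.6256, -0.1036, 0.0689]
ft_force: [0.5, -0.1, 0.5]
(array([ 989,  649,  512,  532,  478,  459,  414,  382,  329,  218,   47,
          0,    0, 7750,   28,    0,    0]), array([-6.00000000e-02, -5.50000000e-02, -5.00000000e-02, -4.50000000e-02,
       -4.00000000e-02, -3.50000000e-02, -3.00000000e-02, -2.50000000e-02,
       -2.00000000e-02, -1.50000000e-02, -1.00000000e-02, -5.00000000e-03,
       -2.77555756e-17,  5.00000000e-03,  1.00000000e-02,  1.50000000e-02,
        2.00000000e-02,  2.50000000e-02]))
```

View pics/g.png

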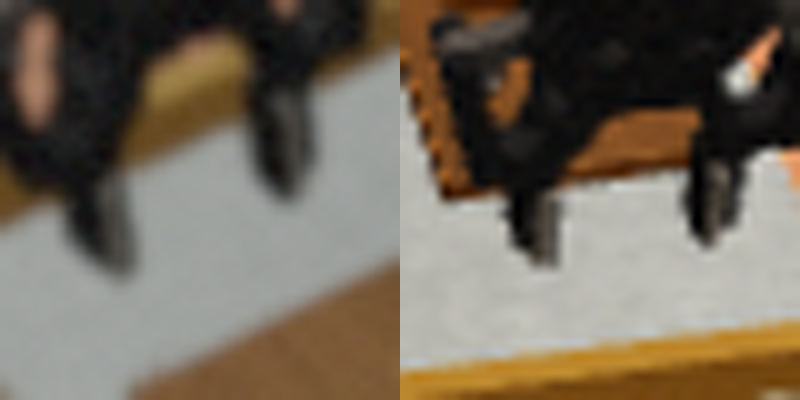

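View pics/w1.png

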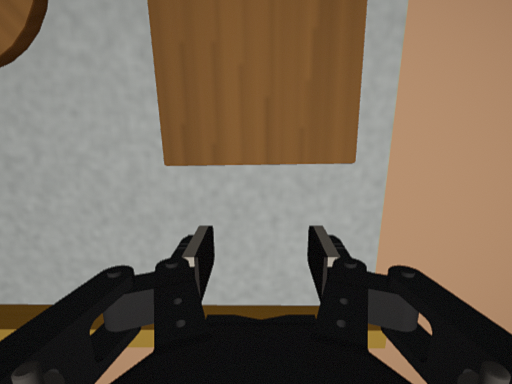

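The wrist view shows the fingers spread squarely behind the board's rear edge (row 163, columns 165–355), well centred. The tips measure close to TCP height, so I'll continue down, checking force.

```bash
echo '[[0,0,0,0,0,0.001,0.05],[0,0,0,0,0,0.003,0.05],[0,0,0,0,0,0.003,0.05]]' > mv.in && python3 -m crank mv.in | grep -E 'pos|ft'
echo '[[0,0,0,0,0,0.001,0.05],[0,0,0,0,0,0.002,0.05],[0,0,0,0,0,0.002,0.05]]' > mv.in && python3 -m crank mv.in | grep -E 'pos|ft'
python3 - <<'E'
from h import *
st=state()
s=snapshot("wrist");P=pts(s);q=(P-st["position"])@st["ee_rot"]
m=(abs(q[:,0])<.025)&(abs(q[:,1])<.045)&(q[:,2]>-.02);print(np.histogram(P[m,2],np.arange(.05,.08,.002)))
d=s["depth"];print(d[225:245:3,205].round(3),d[225:245:3,150].round(3))
b=outline_of(s,"board");
for o in b[:2]:
    p=pts(s,o["region"]);p=p[abs(p[:,2]-.07)<.005];print(o["p"],rect(p).round(4).tolist())
E
```

```text
position: [0.6255, -0.1035, 0.0657]
ft_force: [0.2, -0.4, 1.0]
position: [0.6256, -0.1036, 0.0639]
ft_force: [0.8, -0.3, 0.4]
(array([   0,    0,    0,    0, 1951, 8117,   53,    0,    0,    0,   13,
         44,   64,   94]), array([0.05 , 0.052, 0.054, 0.056, 0.058, 0.06 , 0.062, 0.064, 0.066,
       0.068, 0.07 , 0.072, 0.074, 0.076, 0.078]))
[0.144 0.142 0.138 0.134 0.13  0.128 0.127] [0.16  0.161 0.162 0.163 0.163 0.162 0.166]
0.91 [[0.68, -0.0684], [0.5801, -0.0581], [0.5877, 0.0163], [0.6876, 0.006]]
```

```bash
echo '[[0,0,0,0,0,0.001,0.05],[0,0,0,0,0,0.002,0.05],[0,0,0,0,0,0.002,0.05]]' > mv.in && python3 -m crank mv.in | grep -E 'pos|ft'
echo '[[0,0,0,0,0,0.001,0.05],[0,0,0,0,0,0.002,0.05],[0,0,0,0,0,0.002,0.05]]' > mv.in && python3 -m crank mv.in | grep -E 'pos|ft'
python3 - <<'E'
from h import *
from scipy.optimize import least_squares
o=[]
for n,(u,v) in(("scene",(180,180)),("side",(280,180))):
    s=snapshot(n);o.append(cv2.resize(s["img"][v:v+40,u:u+40,::-1],(400,400),interpolation=2))
cv2.imwrite("pics/i.png",np.hstack(o))
E
```

```text
position: [0.6256, -0.1036, 0.0619]
ft_force: [-0.5, 0.1, -0.5]
position: [0.6256, -0.1035, 0.0599]
ft_force: [-0.7, 0.9, -0.4]
```

View pics/i.png

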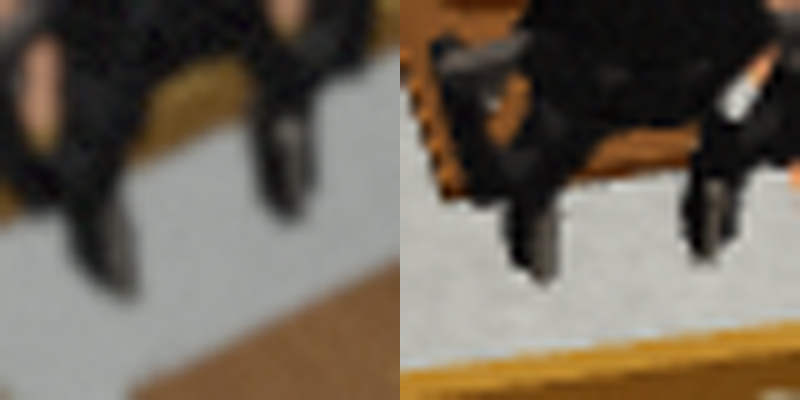

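```bash
python3 - <<'E'
from h import *
from scipy.optimize import least_squares
st=state();R=st["ee_rot"];t=st["position"];C={n:snapshot(n) for n in("scene","side")}
def proj(s,p):
    T=np.linalg.inv(s["extrinsics"]);c=T[:3,:3]@p+T[:3,3];u=np.array(s["intrinsics"])@c;return u[:2]/u[2]
for a in ([(192.5,210),(310.8,206.2)],[(209,202.2),(294.5,208.3)]):
    f=lambda q:np.r_[proj(C["scene"],t+R@q)-a[0],proj(C["side"],t+R@q)-a[1]]
    r=least_squares(f,[0,0,.015]);print(r.x.round(4),(t+R@r.x).round(4),r.fun.round(1))
E
echo '[[0,0,0,0,0,-0.0005,0.05]]' > mv.in && python3 -m crank mv.in | grep -E 'pos|ft'
```

```text
[-0.0025  0.0285  0.0013] [ 0.6538 -0.1093  0.0588] [-1.4  0.3 -1.6 -0.3]
[-0.0024 -0.0279  0.0009] [ 0.5977 -0.1028  0.0592] [-1.4  0.3 -1.6 -0.4]
position: [0.6257, -0.1036, 0.0606]
ft_force: [0.2, 0.3, 0.2]
```

```bash
echo '[[0,0,0,0.005,0,-0.0015,0.05],[0,0,0,0.011,0,-0.0015,0.05],[0,0,0,0.017,0,-0.0015,0.05],[0,0,0,0.022,0,-0.0015,0.05],[0,0,0,0.024,0,-0.0015,0.05]]' > mv.in && python3 -m crank mv.in
echo '[[0,0,0,0.003,0,0,0.05],[0,0,0,0.006,0,0,0.05],[0,0,0,0.010,0,0,0.05],[0,0,0,0.014,0,0,0.05],[0,0,0,0.018,0,0,0.05]]' > mv.in && python3 -m crank mv.in
python3 - <<'E'
from h import *
s=snapshot("scene");q,o=find(s,"board",.065,.076,(.65,.04));print(rect(q).round(4).tolist())
s=snapshot("wrist");save(s,"w2");s=snapshot("wrist")
for o in outline_of(s,"board")[:1]:
    p=pts(s,o["region"]);p=p[abs(p[:,2]-.07)<.005];print(o["p"],rect(p).round(4).tolist())
print(state()["position"],state()["ft_force"])
E
```

```text
time: 10.55
position: [0.6285, -0.0793, 0.062]
ee_rot: [[0.114, 0.993, -0.0], [0.993, -0.114, 0.0], [0.0, -0.0, -1.0]]
ft_force: [0.0, -0.6, 0.0]
width: 0.05
grip_force: 0.0
time: 11.18
position: [0.6306, -0.062, 0.0622]
ee_rot: [[0.115, 0.993, 0.0], [0.993, -0.115, -0.001], [-0.0, 0.0, -1.0]]
ft_force: [0.2, -2.8, 0.3]
width: 0.0502
grip_force: 1.1
[[0.685, -0.0574], [0.5844, -0.0473], [0.6024, 0.133], [0.703, 0.1229]]
0.88 [[0.6819, -0.0579], [0.5816, -0.0475], [0.5925, 0.0571], [0.6928, 0.0467]]
[ 0.63065634 -0.06155609  0.06213789] [-0.18850747 -0.81401751  1.06404168]
```

View pics/w2.png

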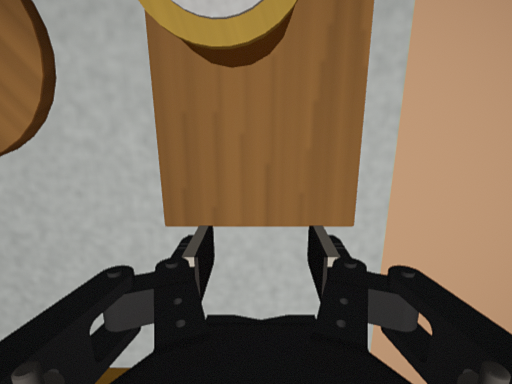

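The wrist view shows both fingertips against the rear edge (row 226) and the jar riding well ahead. I'll keep pushing.

```bash
echo '[[0,0,0,0.003,0,0,0.05],[0,0,0,0.008,0,0,0.05],[0,0,0,0.014,0,0,0.05],[0,0,0,0.020,0,0,0.05],[0,0,0,0.026,0,0,0.05]]' > mv.in && python3 -m crank mv.in |grep -E 'pos|ft'
echo '[[0,0,0,0.006,0,0,0.05],[0,0,0,0.012,0,0,0.05],[0,0,0,0.018,0,0,0.05],[0,0,0,0.024,0,0,0.05],[0,0,0,0.030,0,0,0.05]]' > mv.in && python3 -m crank mv.in |grep -E 'pos|ft'
echo '[[0,0,0,0.006,0,0,0.05],[0,0,0,0.012,0,0,0.05],[0,0,0,0.018,0,0,0.05],[0,0,0,0.024,0,0,0.05],[0,0,0,0.030,0,0,0.05]]' > mv.in && python3 -m crank mv.in |grep -E 'pos|ft'
echo '[[0,0,0,0.006,0,0,0.05],[0,0,0,0.012,0,0,0.05],[0,0,0,0.017,0,0,0.05],[0,0,0,0.021,0,0,0.05],[0,0,0,0.024,0,0,0.05]]' > mv.in && python3 -m crank mv.in |grep -E 'pos|ft'
cat > m.py <<'E'
from h import *
for n in("scene","side"):
    s=snapshot(n);p=pts(s);ex=np.array([.1158,.9933]);e=np.array([.5933,.2807])
    q,o=find(s,"board",.065,.076,(.66,.14));b=rect(q)
    b=b[np.argsort(b[:,1])];r,f=b[:2].mean(0),b[2:].mean(0);v=f-r
    # stand open edge: points on stand top, per-lateral-bin max along ex
    t=p[(abs(p[:,2]-.06)<.004)];uv=np.c_[(t[:,:2]-e)@ex,(t[:,:2]-e)@[-.9933,.1158]]
    w=[];
    for l in np.arange(-.145,.145,.006):
        k=uv[(abs(uv[:,1]-l)<.003)&(uv[:,0]<.03)&(uv[:,0]>-.1),0]
        if len(k)>10:w.append((l,k.max()))
    w=np.array(w);w=w[abs(w[:,1]-np.median(w[:,1]))<.004];c=np.polyfit(w[:,0],w[:,1],1)
    side=[]
    for l in np.arange(-.40,-.0,.006):
        k=uv[(abs(uv[:,0]-l)<.003)&(abs(uv[:,1])<.17),1]
        if len(k)>10:side.append((l,k.min(),k.max()))
    side=np.array(side)
    for j in(1,2):
        g=side[abs(side[:,j]-np.median(side[:,j]))<.006];cc=np.polyfit(g[:,0],g[:,j],1);print(" long side",cc.round(4),len(g))
    print(n,"edge",c.round(4),len(w),"front",((f-e)@ex).round(4),"len",np.linalg.norm(v).round(4),"yaw",np.degrees(np.arctan2(v[0],v[1])).round(2),"lat",((f-e)@[-.9933,.1158]).round(4))
    for o in outline_of(s,"jar")[:3]:
        P=pts(s,o["region"]);P=P[P[:,2]>.1]
        if len(P)>30:print("jar",P.mean(0).round(3),P[:,2].max().round(3))
E
python3 m.py
```

```text
position: [0.6336, -0.0356, 0.0621]
ft_force: [0.4, -3.4, 1.1]
position: [0.637, -0.0059, 0.0621]
ft_force: [0.1, -2.4, 1.1]
position: [0.6405, 0.0239, 0.0621]
ft_force: [-1.1, -2.9, 1.2]
position: [0.6432, 0.0476, 0.0621]
ft_force: [-0.7, -3.4, 1.6]
 long side [-0.0035 -0.1504] 67
 long side [0.0007 0.1482] 66
scene edge [ 0.0025 -0.0001] 49 front -0.0352 len 0.1815 yaw 6.17 lat -0.077
jar [0.649 0.165 0.117] 0.123
jar [0.498 0.059 0.116] 0.123
 long side [ 0.0039 -0.1446] 41
 long side [-0.0055  0.1475] 65
side edge [ 0.0178 -0.0075] 24 front -0.166 len 0.0577 yaw 22.25 lat -0.0953
jar [0.49  0.045 0.115] 0.127
jar [0.633 0.155 0.117] 0.186
```

```bash
echo '[[0,0,0,0.003,0,0,0.05],[0,0,0,0.008,0,0,0.05],[0,0,0,0.014,0,0,0.05],[0,0,0,0.020,0,0,0.05],[0,0,0,0.026,0,0,0.05]]' > mv.in && python3 -m crank mv.in |grep -E 'pos|ft'
echo '[[0,0,0,0.006,0,0,0.05],[0,0,0,0.012,0,0,0.05],[0,0,0,0.018,0,0,0.05],[0,0,0,0.022,0,0,0.05],[0,0,0,0.026,0,0,0.05]]' > mv.in && python3 -m crank mv.in |grep -E 'pos|ft'
echo '[[0,0,0,0.004,0,0,0.05],[0,0,0,0.008,0,0,0.05],[0,0,0,0.012,0,0,0.05],[0,0,0,0.015,0,0,0.05],[0,0,0,0.017,0,0,0.05]]' > mv.in && python3 -m crank mv.in |grep -E 'pos|ft'
python3 m.py | grep -v long
```

```text
position: [0.6462, 0.0737, 0.0621]
ft_force: [-0.6, -3.4, 2.4]
position: [0.6492, 0.0993, 0.0621]
ft_force: [-1.1, -4.1, 2.0]
position: [0.6511, 0.1162, 0.062]
ft_force: [-0.5, -4.1, 2.0]
scene edge [ 0.0033 -0.0001] 31 front 0.0339 len 0.1814 yaw 6.23 lat -0.0767
jar [0.658 0.233 0.117] 0.124
jar [0.498 0.059 0.116] 0.123
side edge [ 0.008  -0.0057] 22 front -0.105 len 0.0474 yaw 4.09 lat -0.0835
jar [0.489 0.044 0.115] 0.126
jar [0.637 0.218 0.121] 0.21
```

```bash
echo '[[0,0,0,0.002,0,0,0.05],[0,0,0,0.004,0,0,0.05],[0,0,0,0.0055,0,0,0.05],[0,0,0,0.0055,0,0,0.05]]' > mv.in && python3 -m crank mv.in |grep -E 'pos|ft'
echo '[[0,0,0,-0.02,0,0,0.05],[0,0,0,-0.06,0,0,0.05],[0,0,0,-0.1,0,0,0.05],[0,0,0,-0.1,0,-0.05,0.05],[0,0,0,-0.1,0,-0.1,0.05]]' > mv.in && python3 -m crank mv.in
echo '[[0,0,0,-0.06,0,-0.02,0.05],[0,0,0,-0.12,0,-0.04,0.05],[0,0,0,-0.18,0,-0.06,0.05],[0,0,0,-0.22,0,-0.1,0.05],[0,0,0,-0.22,0,-0.1,0.05]]' > mv.in && python3 -m crank mv.in
python3 m.py; python3 - <<'E'
from h import *
s=snapshot("scene");t=snapshot("side");cv2.imwrite("pics/j.png",np.hstack([cv2.resize(s["img"][120:320,130:330,::-1],(400,400)),cv2.resize(t["img"][80:260,200:380,::-1],(400,400))]))
E
```

```text
position: [0.6517, 0.1216, 0.0621]
ft_force: [0.2, -3.5, 1.0]
time: 17.52
position: [0.6392, 0.0209, 0.1622]
ee_rot: [[0.117, 0.993, -0.002], [0.993, -0.117, 0.001], [0.001, -0.002, -1.0]]
ft_force: [1.6, -0.7, 0.2]
width: 0.0501
grip_force: 0.0
time: 18.15
position: [0.6157, -0.2011, 0.2661]
ee_rot: [[0.12, 0.993, 0.007], [0.993, -0.12, -0.003], [-0.003, 0.007, -1.0]]
ft_force: [0.6, 0.4, -0.4]
width: 0.05
grip_force: 0.0
 long side [-0.0036 -0.1503] 67
 long side [-0.0011  0.1481] 64
scene edge [0.0016 0.0001] 31 front 0.0388 len 0.1808 yaw 6.48 lat -0.0772
jar [0.498 0.059 0.116] 0.124
jar [0.658 0.239 0.117] 0.123
 long side [ 0.0042 -0.1448] 52
 long side [-0.0049  0.1476] 67
side edge [ 0.0073 -0.0073] 28 front -0.0282 len 0.1188 yaw 6.46 lat -0.0773
jar [0.49  0.044 0.116] 0.125
jar [0.65  0.225 0.115] 0.125
```

View pics/j.png

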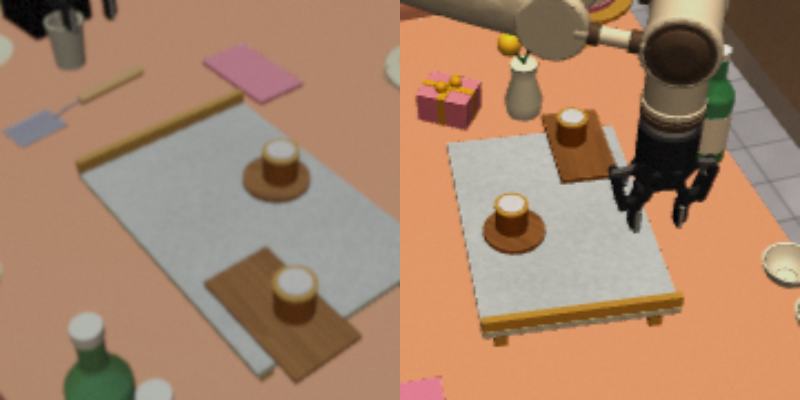

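Jar upright on the board, nothing else disturbed. The overhang measures about 38.5–39 mm; I'll check it independently from the image edges before a last nudge.

```bash
cat > e.py <<'E'
from h import *
from scipy.ndimage import map_coordinates
# overhang from image gradients: sample intensity along the stand's x at several lateral offsets, find the strongest step
ex=np.array([.1158,.9933,0]);ey=np.array([-.9933,.1158,0]);e=np.array([.5933,.2807,.06])
def edge(s,u0,u1,lats,z):
    g=s["img"].astype(float);T=np.linalg.inv(s["extrinsics"]);K=np.array(s["intrinsics"]);us=np.arange(u0,u1,.0004);out=[]
    for l in lats:
        p=e+us[:,None]*ex+l*ey+[0,0,z-.06];c=p@T[:3,:3].T+T[:3,3];q=c@K.T;q=q[:,:2]/q[:,2:]
        f=np.stack([map_coordinates(g[:,:,k],[q[:,1],q[:,0]],order=1) for k in range(3)],1)
        f=cv2.GaussianBlur(f,(1,0),0,sigmaX=.1,sigmaY=5) if 0 else cv2.GaussianBlur(f,(1,25),0)
        d=np.linalg.norm(np.gradient(f,axis=0),axis=1)[10:-10];w=d*(d>.5*d.max());k=d.argmax();sl=slice(max(0,k-12),k+13)
        out.append((us[10:-10][sl]*d[sl]).sum()/d[sl].sum())
    return np.array(out)
for n in("scene","side"):
    s=snapshot(n)
    la=np.arange(-.02,.13,.01);st=edge(s,-.03,.03,la,.06)
    lb=np.arange(-.115,-.04,.008);r=edge(s,-.17,-.11,lb,.07);f=edge(s,.015,.065,lb,.07)
    for nm,l,v in(("edge",la,st),("rear",lb,r),("front",lb,f)):
        c=np.polyfit(l,v,1);k=abs(v-np.polyval(c,l))<.003;c=np.polyfit(l[k],v[k],1)
        print(n,nm,"at board lane",np.polyval(c,-.077).round(4),"slope",c[0].round(4),k.sum(),(v*1000).round(1).tolist())
E
python3 e.py
```

```text
scene edge at board lane -0.0011 slope 0.0051 15 [-1.0, -0.7, -0.5, -0.8, -0.8, -0.5, -0.3, -0.4, -0.8, -0.1, 0.3, 0.2, -0.4, -0.4, -0.4]
scene rear at board lane -0.1418 slope -0.0078 10 [-141.7, -141.3, -141.8, -141.4, -141.6, -142.0, -141.9, -142.0, -142.0, -141.9]
scene front at board lane 0.0412 slope -0.0003 10 [41.2, 41.2, 41.2, 41.3, 41.3, 41.2, 41.1, 41.1, 41.2, 41.3]
side edge at board lane -0.0084 slope 0.0342 7 [-6.1, -4.1, -3.2, -6.6, -5.6, -4.0, -3.2, -5.9, -4.8, -3.2, -6.4, -5.9, -4.0, -2.8, 23.6]
side rear at board lane -0.1549 slope -0.0648 3 [-124.4, -157.2, -156.3, -155.7, -154.9, -154.7, -156.3, -155.8, -155.0, -155.6]
side front at board lane 0.0359 slope -0.0323 4 [34.0, 36.6, 33.2, 40.0, 41.4, 39.8, 36.6, 21.7, 34.2, 34.9]
```

Every estimate puts the overhang between 38.5 and 40.5 mm and the board within about 0.5° of square. That's good, so I won't nudge it again. The hand is clear, so I'm handing in.

```bash
python3 -c "
from workcell import *
s=state();print(s['time'],abs(s['qd']).max());print(job_done())"
```

```text
18.65 0.006488472406821434
the job is handed in; nothing more can be done
None
```

The job is handed in at 18.65 s on the robot's clock: the board sticks out about 39 mm past the open end by camera estimate (target 40), within about 0.5° of square, with the jar standing on it, the round board and second jar where they were, and the hand clear.

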